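# Load a fresh mineral bar into the spring feeder and lock its hood

## Robot

A 6-joint arm with a two-finger parallel gripper is mounted at the origin on the work surface. World frame = base frame: x ahead of the robot, y to its left, z up, the work surface at z = 0. Lengths are in mm, angles in rad, forces in N, time in s.
With the tool pointing down it reaches from about 300 to 775 mm from the base axis. Payload 14.6 kg.
Tool frame: the origin (TCP) lies between the finger pads; the fingertips stand 19 mm ahead of it and the grasp point (between the pads) is the TCP; z points along the fingers, y is the line along which they close (so a half turn about z gives the same grasp; the last joint's range is limited). The gripper opens to 94 mm and grips with 3 to 60 N. Pads are 16 mm wide; open, the fingers measure 119 mm over their backs; the gripper's body (75 mm by 177 mm) begins 78 mm behind the grasp point.
Start: joints at [-1.228, 0.3, 1.521, -0, 1.321, -0.067], TCP at [219.126, -504.453, 224.446] pointing down, gripper open.
Joint ranges: [-3.03, 3.03], [-0.79, 2.21], [0.23, 2.52], [-1.04, 4.18], [0, 3.07], [-2.55, 2.55]. Speed limits (rad/s): [2.22, 2.22, 2.57, 3.14, 3.14, 3.14].

## Interface

Orientations are given as [roll, pitch, yaw] about the fixed x, y, z axes, in that order (R = Rz(yaw) Ry(pitch) Rx(roll)).
In Python, from cell import monitor, imaging, job, find_in, trace gives the robot as it stands. The module is installed in compiled form; this text tells all that it offers.
- The arm moves only by the tool arm_command, never from a script. Its argument "steps" is a list of rows, each a list of 5 numbers: the opening, from 0 (shut) to 1 (fully open), then the shift along the tool's x, y, z in mm, then the turn about the tool's z in degrees. In form: [[gripper, dx, dy, dz, turn], ...]. A call has 1 to 20 rows; each row is the pose to reach, as a shift and turn from the pose commanded when the call began, along the tool's axes at that moment; what a row does not reach only later rows make up. A row lasts 1/8 s, in which the tool goes at most 62.5 mm and 10.7 degrees, less where a joint would pass 70% of its speed; a pose out of reach is approached as far as the arm can. A call with a gripper value outside its range is refused whole. The fingers move at their own pace and stop on an object; "force" is the grip in N (left out, the last holds). Time passes only in rows, so rows that repeat a pose let the fingers close. It gives the time, the measured TCP pose, the force, the opening and the grip force at its end, in the units of the state.
- monitor.read_state(): the state, without advancing time (a new reading comes with each control period).
- imaging.camera(name): name is "scene" or "side" or "wrist"; returns a dict with "img" (480x640x3 uint8, red, green, blue), "mtx" (3x3 intrinsics, pixels), "view" (4x4, takes a point from world to camera coordinates). Camera axes: x right, y down, z forward; pixel columns grow to the right and rows downward; lengths in mm; the calibration is good to about 2 mm. A picture is of the moment at which its call begins. There is no depth.
- job.sign_off(): hands the job in; it is judged then, once.
Trained networks look in a picture, given as the dict that the camera call returned (one of the last four; its "shot" number tells which), for a name from the list of things; names that differ only in an ending like _2 or _b are one class to them, and where a whole thing is asked for, a point or a joint stands for the part that bears it (a point fixed in the world has none). Each returns a list of dicts, best first, with "p" (0 to 1); they miss things now and then, are a little off and sometimes report something else, mostly with a low value. They report only what shows in the picture. A call takes as long as a camera call. They do not tell look-alikes from the thing itself.
- find_in(picture, target): "rect" ([centre column, centre row, width, height] in pixels, round what is visible of it).
- trace(picture, target): "region" (480x640 bool, what is visible of it) and "rect" ([centre column, centre row, width, height] in pixels, round what is visible of it).
The state is a dict: "clock": time; "joints": joint angles; "qd": joint speeds; "effort": joint torques, N m; "eef_pos": TCP position; "eef_rot": TCP orientation; "wrist_force": force on the tool from outside, world axes, zero at the start; "moment": the same for the moment, N m; "finger_gap": finger opening in mm; "finger_force": force on a finger pad.
Only numpy, scipy, OpenCV 4.12 (cv2) and the standard library are available. Lean on these libraries where they do the work, as an engineer would, in place of code of your own. Each camera call takes 0.05 s, during which the arm holds its last target. There are 200 camera calls.

## Task

Refill the tortoise's spring-fed mineral feeder: take the full-length cream bar, push its end against the red spring follower, lower it right down into the channel behind the yellow lip at the nose, and let go so that the spring holds it against the lip. Then slide the white hood fully shut over the bar, and finally move the red-headed locking pin from its wooden stand into the grey lock socket beside the channel until it bottoms out. Leave the short worn bar and everything else where it is.

Things in the scene. Friction and masses are not known exactly. Their poses are not given: they have to be found in the camera images.
- feeder: Green fixed feeder. Origin: centre of the underside of its 60 x 250 x 12 mm base; y runs along the channel from nose (-y) to spring end (+y). Open-topped channel: floor at z 12 mm, 24 mm wide, side walls 6 mm thick with tops at z 30, y -115 to 125. A fully loaded bar spans y -115 to -5, underside at z 12. On its +x side a grey lock socket, 40 x 40 mm, centred at x 44, y 0, top at z 34.
- nose (a point): Point on the channel floor, mid-width, at the inner face of the yellow nose lip (feeder x 0, y -115, z 12 mm). The lip is 5 mm thick (y -120 to -115), top at z 24. Above it the nose is open: a bar held with its underside above the lip can overhang it while it is pushed towards +y against the follower, and is then lowered behind the lip.
- lock_hole (a point): Centre of the mouth of the round blind lock hole in the grey socket (feeder x 44, y 0, z 34 mm). Hole 17 mm in diameter, 24 mm deep, vertical, mouth chamfered 2 mm.
- follower (a joint): Red spring follower in the channel: travel in m towards the feeder's +y. 0 = unloaded (face at feeder y = -29 mm, 86 mm from the lip); about 0.024 with a full bar loaded; stop at 0.055. The spring pushes it towards the lip with about 3 N at 0, plus 1 N per 10 mm.
- follower_face (a point): Centre of the follower's face that looks to the nose (-y); moves with it. The face is 21 mm wide and reaches from z = 13 to 58 mm.
- hood (a joint): White sliding hood, travel in m towards feeder -y: 0 = open over the spring end (starts 0 to 0.012), 0.130 = shut against its stop. Stays where left, friction about 1.5 N. An upside-down U, 36 mm wide, 85 mm long (y 35 to 120 at joint 0, -95 to -10 shut), ceiling at z 60, top at z 64 mm: it clears a lowered bar by 4 mm and strikes one resting on the lip.
- hood_grip (a point): Grip point on the blue fin at the middle of the hood's top, feeder x 0, z 84 mm (y 77.5 mm minus hood travel). Fin 18 mm thick (x), 44 mm long (y), z 64 to 94. At the hood's rear (+y) 16 mm a blue tab (z 37 to 45) sticks out to x 54 on the +x side; it passes over the socket block and leaves the lock hole clear only when shut; the pin then stands 3 mm behind it.
- bar: Full-length cream mineral bar, 110 mm long (its y), 20 mm wide (x), 44 mm tall (z), about 150 g, standing upright on its narrow side. Origin: centre of its underside. The ends are alike. Held more than 20 mm above the underside, the fingers stay clear of the channel walls (18 mm high inside).
- pin: Locking pin standing in the wooden stand: steel shaft 14 mm in diameter, 50 mm long, red mark ring 24 mm above the tip; then a red round head 22 mm in diameter, 30 mm tall; 80 mm in all, about 70 g. Origin: centre of the tip (lower end); z up along the pin. Bottomed in the lock hole, its tip is at feeder z 10 mm and the ring at the mouth.
- stand: Bamboo block 60 x 60 x 34 mm, fixed, with a hole 17 mm in diameter and 24 mm deep in the middle that holds the pin at the start. Origin: centre of its underside.
- stub: Short worn brown bar, 66 x 20 x 44 mm, standing upright; not to be used. Origin: centre of its underside, length along y. It may be in either of the two bar places.
- hide: Orange plastic half-dome hide, 164 mm across, 92 mm tall, a bystander. Origin: centre of its underside.
- sprayer: Empty clear glass spray bottle with a black head, 74 mm across, 206 mm tall, a bystander. Origin: centre of its underside.
- tweezers: Chrome tweezers lying flat, about 155 mm long along y, 8 mm high, a bystander. Origin: near the middle, on the table.
- tray: Round aluminium feeding tray, 140 mm across, 18 mm high, a bystander. Origin: centre of its underside.
- pot: Terracotta pot, 80 mm across, 75 mm tall, a bystander. Origin: centre of its underside.
- jar: Closed jar with a green cap, 70 mm across, 90 mm tall, a bystander. Origin: centre of its underside.
Not all that is in view belongs to the job. There is more than one size of the bar; the job needs the middle-sized.

How it is judged:
By the outcome, as a careful person would: the job done as asked, in the order asked, and still so for the second after the job is handed in, with the robot touching nothing.
It also fails if it takes over 67 s, if anything falls off the work surface, if the arm or the gripper's body presses on something with over 40 N, if the wrist force passes 120 N, or if a joint passes its speed limit or range.

## Working session

There is one attempt and no reset: what is moved stays moved. The work goes in short steps, Python scripts to look and compute and a tool call to move; the robot and the scene stay as the last step left them, time stands still between calls to the robot, and variables do not carry over. Pictures are saved under pics/ and viewed, at most 10 in all, crops included, and the job is handed in when it is done.

Besides the shell and the picture viewer there is one more tool, called after ">>>" as name([rows], argument=value, ...), one row to a line, values as JSON. arm_command: Moves the arm, as the interface text tells. Its arguments: {"type":"object","properties":{"steps":{"type":"array","items":{"type":"array","items":{"type":"number"}}},"force":{"type":"number"}},"required":["steps"]}

```bash
mkdir -p pics; cat > h.py <<'E'
import numpy as np, cv2
from cell import monitor, imaging, job, find_in, trace
def px(c,p):
    q=c["view"]@np.r_[p,1]; u=c["mtx"]@q[:3]; return u[:2]/u[2]
def ray(c,uv,z):
    V=np.array(c["view"]);R=V[:3,:3];o=-R.T@V[:3,3]
    d=R.T@np.linalg.solve(c["mtx"],np.r_[uv,1]); return o+d*(z-o[2])/d[2]
def save(c,n,crop=None,s=1):
    im=c["img"]
    if crop: im=im[crop[1]:crop[3],crop[0]:crop[2]]
    cv2.imwrite("pics/"+n,cv2.resize(im[:,:,::-1],None,fx=s,fy=s,interpolation=cv2.INTER_CUBIC))
E
python3 - <<'E'
from h import *
s=monitor.read_state();print(s)
for n in ["scene","side"]:
    c=imaging.camera(n);save(c,n+"0.png")
    V=c["view"];print(n,-V[:3,:3].T@V[:3,3],V[2,:3])
    for t in ["feeder","hood","hood_grip","follower","bar","stub","pin","stand"]:
        print(t,[(np.round(r["rect"]).tolist(),round(r["p"],2)) for r in find_in(c,t)[:4]])
E
```

```text
{'clock': 0.0, 'joints': array([-1.22760539e+00,  3.00463669e-01,  1.52156984e+00, -2.97982027e-05,
        1.32071805e+00, -6.65950648e-02]), 'qd': array([-5.43910472e-04, -4.64785137e-04,  6.94199521e-04,  7.79129081e-04,
       -1.59999975e-05, -1.40931358e-03]), 'effort': array([ 1.40397956e-04, -5.31810915e+01, -3.52736056e+01,  7.07768463e-02,
        2.42942985e-02, -9.88931151e-05]), 'eef_pos': array([ 219.03878738, -504.23822092,  223.89515369]), 'eef_rot': array([-3.14043439e+00, -4.83219886e-05,  4.09793367e-01]), 'wrist_force': array([ 0.11962235, -0.4591138 ,  0.07832849]), 'moment': array([ 0.03211929, -0.011119  ,  0.00013104]), 'finger_force': 0.0, 'finger_gap': 93.99090293349687}
scene [1500.79351695  -95.79775505 1042.32300251] [-0.70103668  0.06227945 -0.71040048]
feeder [([368.0, 263.0, 101.0, 47.0], 0.93)]
hood [([396.0, 254.0, 41.0, 37.0], 0.74), ([521.0, 251.0, 50.0, 84.0], 0.23)]
hood_grip [([400.0, 256.0, 43.0, 34.0], 0.62)]
follower [([251.0, 334.0, 57.0, 43.0], 0.72), ([358.0, 257.0, 8.0, 16.0], 0.51)]
bar [([161.0, 320.0, 50.0, 59.0], 0.89), ([274.0, 237.0, 18.0, 30.0], 0.71)]
stub [([236.0, 240.0, 27.0, 17.0], 0.81)]
pin [([166.0, 256.0, 17.0, 19.0], 0.72)]
stand [([170.0, 272.0, 38.0, 29.0], 0.7)]
side [386.89135322 908.54917116 636.43616526] [ 0.14157432 -0.84836214 -0.51013566]
feeder [([307.0, 302.0, 52.0, 76.0], 0.65)]
hood [([298.0, 296.0, 45.0, 42.0], 0.75)]
hood_grip [([297.0, 298.0, 45.0, 36.0], 0.59)]
follower [([314.0, 275.0, 11.0, 12.0], 0.49)]
bar [([290.0, 193.0, 55.0, 32.0], 0.83), ([368.0, 246.0, 30.0, 19.0], 0.82), ([321.0, 221.0, 27.0, 29.0], 0.77)]
stub [([365.0, 222.0, 17.0, 27.0], 0.71)]
pin []
stand [([337.0, 199.0, 22.0, 18.0], 0.59), ([363.0, 436.0, 116.0, 87.0], 0.24)]
```

View pics/scene0.png

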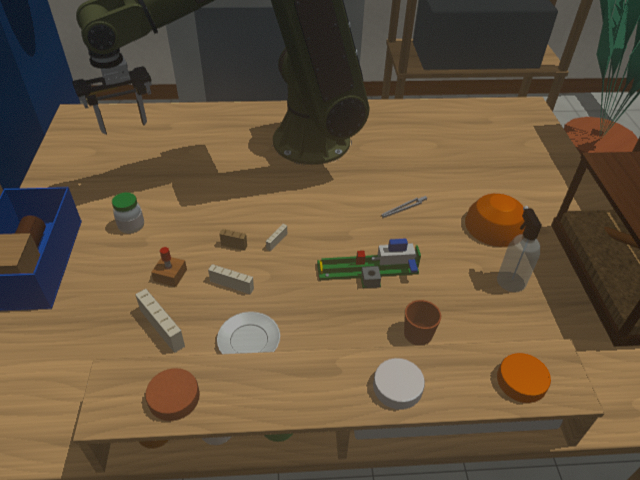

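View pics/side0.png

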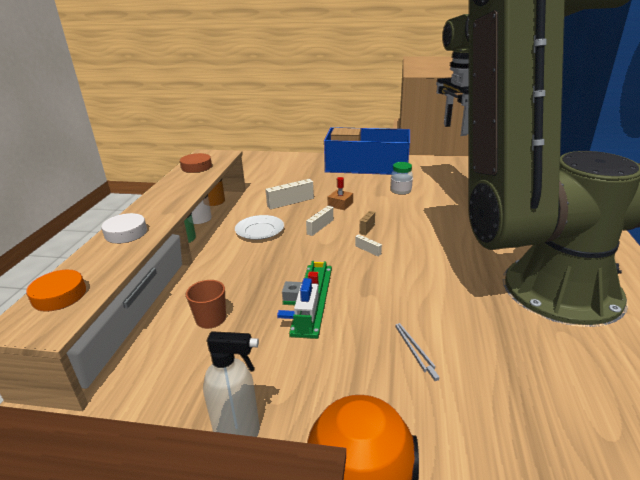

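The candidates for the bar in the scene picture are large cream (160,320), middle cream (231,278), small cream (277,237) and brown stub (234,240). I choose the middle one and check its size.

```bash
cat >> h.py <<'E'
from scipy.optimize import minimize
def boxpts(p,L,W,H,z0=0):
    x,y,a=p;c,s=np.cos(a),np.sin(a)
    return [np.array([x+c*i-s*j,y+s*i+c*j,z]) for i in(-W/2,W/2) for j in(-L/2,L/2) for z in(z0,z0+H)]
def hullmask(c,pts):
    m=np.zeros((480,640),np.uint8);q=np.array([px(c,p) for p in pts])
    cv2.fillConvexPoly(m,cv2.convexHull(np.round(q*16).astype(np.int32)),1,shift=4);return m>0
def fitbox(views,p0,L,W,H,z0=0):
    # views: list of (cam,mask); IoU fit of x,y,yaw
    f=lambda p:-sum((hullmask(c,boxpts(p,L,W,H,z0))&m).sum()/max(1,(hullmask(c,boxpts(p,L,W,H,z0))|m).sum()) for c,m in views)
    best=None
    for a in (p0[2] if np.ndim(p0[2]) else [p0[2]]):
        r=minimize(f,[p0[0],p0[1],a],method="Nelder-Mead",options=dict(initial_simplex=[[p0[0],p0[1],a],[p0[0]+12,p0[1],a],[p0[0],p0[1]+12,a],[p0[0],p0[1],a+.2]],xatol=.05,fatol=1e-4))
        if best is None or r.fun<best.fun: best=r
    return best.x,-best.fun/len(views)
def cream(c,r):
    # light low-saturation patch inside rect, grown by 8 px, largest component
    hsv=cv2.cvtColor(c["img"],cv2.COLOR_RGB2HSV);x,y,w,h=r
    roi=np.zeros((480,640),bool);roi[int(y-h/2-5):int(y+h/2+5),int(x-w/2-5):int(x+w/2+5)]=1
    return hsv,roi
E
python3 - <<'E'
from h import *
s=imaging.camera("scene");d=imaging.camera("side")
for n,c,uv in [("scene",s,(231,278)),("side",d,(321,221))]:
    for r in trace(c,"bar"): print(n,np.round(r["rect"]),round(r["p"],2),r["region"].sum())
for n,uv,z in [("mid",(231,276),30),("large",(160,320),30),("small",(277,237),20),("stub",(234,240),30),("stand",(169,270),30),("pinhead",(165,251),76),("yellow",(321,266),20),("red",(361,257),50),("fin",(398,245),90),("socket",(371,273),34),("hide",(497,225),30),("pot",(422,310),75),("tray",(249,335),15),("jar",(125,203),90),("tweez",(404,207),5)]:
    print(n,np.round(ray(s,uv,z)[:2]))
c=s;save(c,"c0.png",(130,190,430,350),2.6)
E
```

```text
scene [230. 280.  44.  30.] 0.68 741
scene [162. 323.  46.  62.] 0.67 1272
scene [275. 238.  21.  27.] 0.62 286
scene [423. 324.  34.  43.] 0.33 1288
side [368. 245.  29.  21.] 0.93 363
side [289. 193.  46.  32.] 0.89 948
side [320. 221.  24.  27.] 0.76 448
side [418. 351.  43.  55.] 0.59 548
mid [ 596. -224.]
large [ 720. -375.]
small [ 458. -112.]
stub [ 474. -221.]
stand [ 570. -373.]
pinhead [ 551. -377.]
yellow [565.  -5.]
red [567.  92.]
fin [569. 178.]
socket [606. 113.]
hide [448. 472.]
pot [755. 202.]
tray [ 760. -178.]
jar [ 388. -496.]
tweez [338. 244.]
```

View pics/c0.png

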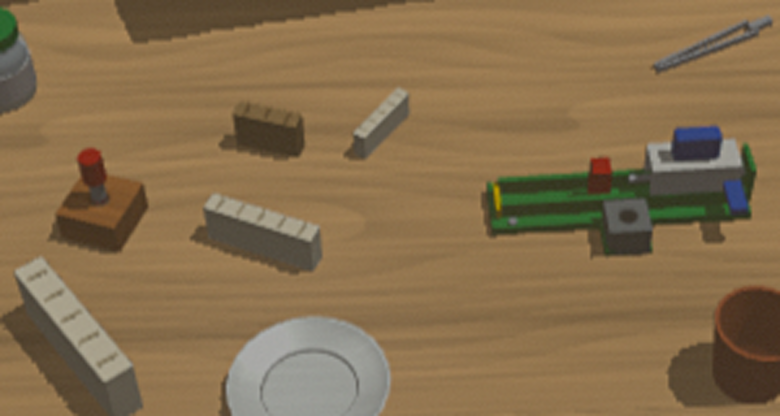

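The crop shows the middle cream bar at scene (231,278), the pin and stand at (166,265), and the feeder with its nose at (321,266). The feeder's +y is close to world +y.

```bash
python3 - <<'E'
from h import *
s=imaging.camera("scene");d=imaging.camera("side")
def near(c,t,uv):
    L=[r for r in trace(c,t) if np.hypot(r["rect"][0]-uv[0],r["rect"][1]-uv[1])<15]; return L[0]["region"] if L else None
A=np.linspace(-1.5,1.5,7)
ms,md=near(s,"bar",(231,278)),near(d,"bar",(321,221))
print("bar",fitbox([(s,ms),(d,md)],[596,-224,A],110,20,44))
for L,W,H in [(140,20,44),(80,20,44),(130,24,52)]: print(L,fitbox([(s,ms),(d,md)],[596,-224,A],L,W,H))
ms,md=near(s,"stand",(170,272)),near(d,"stand",(340,199))
for n,v in (("s",[(s,ms)]),("d",[(d,md)])):
    if v[0][1] is not None: print("stand",n,fitbox(v,[575,-373,[-.6,-.2,.2,.6]],60,60,34))
for c in (s,d):
    hsv=cv2.cvtColor(c["img"],cv2.COLOR_RGB2HSV)
    p0=px(c,[565,115,20])
    g=((hsv[...,0]>45)&(hsv[...,0]<75)&(hsv[...,1]>110)&(hsv[...,2]>40))
    yy,xx=np.mgrid[:480,:640];g&=(abs(xx-p0[0])<75)&(abs(yy-p0[1])<60)
    k=g.astype(np.uint8);n=cv2.findNonZero(k);hl=cv2.convexHull(n);m=np.zeros_like(k);cv2.fillConvexPoly(m,hl,1)
    print(g.sum(),m.sum(),fitbox([(c,m>0)],[567,115,[-.2,0,.2]],250,60,12), fitbox([(c,m>0)],[567,115,[-.2,0,.2]],250,48,28))
    # head of pin
    r=((hsv[...,0]<6)|(hsv[...,0]>174))&(hsv[...,1]>170)&(hsv[...,2]>60)
    q=px(c,[558,-377,65]);r&=(abs(xx-q[0])<20)&(abs(yy-q[1])<20)
    uv=[xx[r].mean(),yy[r].mean()];print("head",r.sum(),uv,ray(c,uv,75))
E
```

```text
bar (array([ 5.98240853e+02, -2.26647494e+02, -4.45545960e-01]), np.float64(0.9292691435548579))
140 (array([ 5.93606636e+02, -2.37666572e+02, -4.08787592e-01]), np.float64(0.7580272029111692))
80 (array([ 6.01215031e+02, -2.22864231e+02, -5.12170831e-01]), np.float64(0.7919636077696239))
130 (array([ 5.95516055e+02, -2.32622513e+02, -3.65812061e-01]), np.float64(0.68879791530178))
stand s (array([ 5.60784568e+02, -3.77024437e+02, -3.32144938e-01]), np.float64(0.8410438908659549))
stand d (array([ 5.61088298e+02, -3.78168663e+02, -3.26108814e-01]), np.float64(0.9321663019693655))
590 2871 (array([5.49826565e+02, 1.17950674e+02, 1.14200954e-01]), np.float64(0.7472413793103448)) (array([5.55154209e+02, 1.15762043e+02, 1.30778830e-01]), np.float64(0.7811424638678596))
head 36 [np.float64(163.94444444444446), np.float64(250.22222222222223)] [ 546.97006729 -380.52173496   75.        ]
1176 2582 (array([5.61259441e+02, 1.04867502e+02, 3.14869740e-02]), np.float64(0.8206500956022944)) (array([ 5.59606538e+02,  1.06750777e+02, -9.13966873e-03]), np.float64(0.7388868135973105))
head 58 [np.float64(339.94827586206895), np.float64(181.81034482758622)] [ 559.50739716 -385.2879888    75.        ]
```

```bash
cat >> h.py <<'E'
def mv(x,y,z,yaw):
    s=monitor.read_state();R=cv2.Rodrigues(np.array([0,0,1.])*s["eef_rot"][2])[0]@np.diag([1,-1,-1.])
    d=R.T@(np.array([x,y,z])-s["eef_pos"]);t=-np.degrees((yaw-s["eef_rot"][2]+np.pi)%(2*np.pi)-np.pi)
    print("move",np.round(d,1),"turn",round(t,1))
E
python3 -c "
from h import *
mv(560,100,330,np.pi/2)"
```

```text
move [ 553.5 -418.6 -105.5] turn -66.5
```

>>> arm_command([
  [1,0,0,-60,0],
  [1,553.5,-418.5,-105.5,-66.5],
  [1,553.5,-418.5,-105.5,-66.5],
  [1,553.5,-418.5,-105.5,-66.5],
  [1,553.5,-418.5,-105.5,-66.5],
  [1,553.5,-418.5,-105.5,-66.5],
  [1,553.5,-418.5,-105.5,-66.5],
  [1,553.5,-418.5,-105.5,-66.5],
  [1,553.5,-418.5,-105.5,-66.5],
  [1,553.5,-418.5,-105.5,-66.5],
  [1,553.5,-418.5,-105.5,-66.5],
  [1,553.5,-418.5,-105.5,-66.5],
  [1,553.5,-418.5,-105.5,-66.5],
  [1,553.5,-418.5,-105.5,-66.5],
  [1,553.5,-418.5,-105.5,-66.5],
  [1,553.5,-418.5,-105.5,-66.5],
])

```text
clock: 3.4
eef_pos: [559.8, 98.8, 330.4]
eef_rot: [3.141, -0.0, 1.569]
wrist_force: [0.5, -0.9, -0.0]
finger_gap: 94.2
finger_force: 0.0
```

```bash
python3 - <<'E'
from h import *
c=imaging.camera("wrist");save(c,"w1.png");np.savez("w1.npz",img=c["img"],mtx=c["mtx"],view=c["view"])
s=monitor.read_state();print(s["eef_pos"],s["eef_rot"],s["clock"],s["joints"][5])
V=c["view"];print(-V[:3,:3].T@V[:3,3],V[:3,:3])
E
```

```text
[559.84957171  98.9782111  330.30835136] [ 3.14106728e+00 -4.12465701e-05  1.56912896e+00] 3.45 0.1122407135855428
[559.54262881 180.23689002 491.08026575] [[ 0.99999797 -0.00172256 -0.00104283]
 [-0.00136662 -0.96092867  0.27679273]
 [-0.00147888 -0.27679075 -0.96092908]]
```

View pics/w1.png

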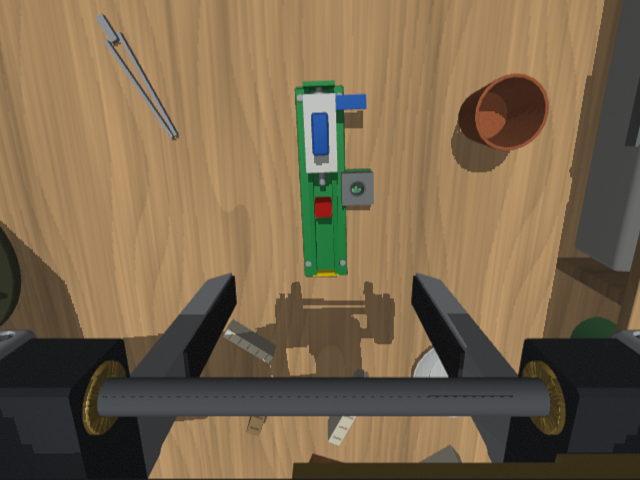

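The wrist view shows the whole feeder: lip (326,274), lock hole (357,188), red follower (323,208), fin (320,134) and tab (351,102).

```bash
python3 - <<'E'
from h import *
c=dict(np.load("w1.npz"));hsv=cv2.cvtColor(c["img"],cv2.COLOR_RGB2HSV);H,S,Vv=hsv[...,0].astype(int),hsv[...,1],hsv[...,2]
yy,xx=np.mgrid[:480,:640]
def cen(m,x0,y0,x1,y1):
    m=m&(xx>=x0)&(xx<=x1)&(yy>=y0)&(yy<=y1);n,l,st,ce=cv2.connectedComponentsWithStats(m.astype(np.uint8))
    i=1+st[1:,4].argmax();return st[i].tolist(),ce[i].round(1),l==i
lip=cen((H>20)&(H<30)&(S>200)&(Vv>110),300,265,350,280);print("lip",lip[:2],ray(c,lip[1],24))
soc=cen((S<50)&(Vv>60),340,165,378,212);print("socket",soc[:2],cv2.minAreaRect(cv2.findNonZero(soc[2].astype(np.uint8))))
red=cen(((H<6)|(H>174))&(S>150),305,190,340,225);print("red",red[:2])
fin=cen((H>100)&(H<125)&(S>120),305,90,332,165);print("fin",fin[:2],ray(c,fin[1],92))
tab=cen((H>100)&(H<125)&(S>120),335,90,372,112);print("tab",tab[:2])
hood=cen((S<40)&(Vv>120),300,85,340,178);print("hood",hood[:2],ray(c,[320,172.5],64))
for r in [(340,165)]:
    for p in [(342.5,172),(371,171)]:print(ray(c,p,34))
green=cen((H>45)&(H<80)&(S>120)&(Vv>40),280,75,380,285);print("green",green[:2])
# edges of green per row: left/right
for y in (110,140,220,240,260): 
    r=np.flatnonzero(green[2][y]);print(y,r.min(),r.max(),ray(c,[r.min()-.5,y],12)[:2],ray(c,[r.max()+.5,y],12)[:2])
save(c,"w1c.png",(280,70,390,290),2.7)
E
```

```text
lip ([313, 272, 26, 5, 79], array([325.4, 273.7])) [561.32358307  -6.9179511   24.        ]
socket ([341, 171, 33, 35, 965], array([357.2, 187.9])) ((357.2627868652344, 188.0695037841797), (33.09354019165039, 32.573951721191406), 87.70938873291016)
red ([315, 197, 17, 20, 310], array([322.8, 207.1]))
fin ([312, 113, 17, 42, 654], array([319.8, 133.5])) [555.20791196 178.72335283  92.        ]
tab ([336, 95, 30, 15, 427], array([350.3, 101.6]))
hood ([300, 92, 38, 81, 1696], array([319.7, 129.2])) [554.93797781 135.0573075   64.        ]
[582.56395374 132.4535905   34.        ]
[617.91581798 133.62497361  34.        ]
green ([296, 99, 74, 177, 4521], array([322.7, 208.2]))
110 297 302 [525.48139151 206.59219244] [532.94579608 206.57890727]
140 298 343 [525.95015788 170.51873546] [584.43166125 170.41924153]
220 302 345 [529.10865228  66.06314671] [588.53875576  65.97555011]
240 303 345 [529.96086482  37.8793504 ] [588.96095452  37.79600679]
260 304 346 [530.8405326    8.78757271] [590.79076971   8.70668288]
```

View pics/w1c.png

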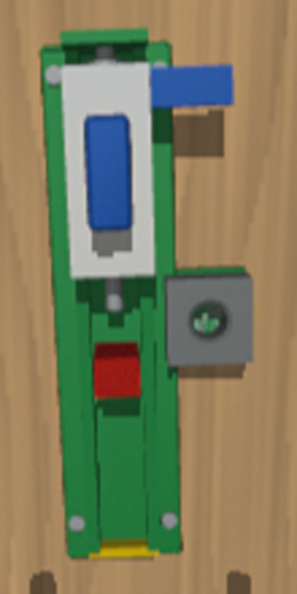

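```bash
cat >> h.py <<'E'
def F(p,X):
    x,y,a=p;return np.array([x+np.cos(a)*X[0]-np.sin(a)*X[1],y+np.sin(a)*X[0]+np.cos(a)*X[1],X[2]])
E
python3 - <<'E'
from h import *
from scipy.optimize import least_squares
c=dict(np.load("w1.npz"))
K=[((44,0,34),(357.2,188)),((0,-117.5,24),(325.4,273.9))]
E=[(140,298-.5,-30),(220,301.5,-30),(240,302.5,-30),(260,303.5,-30),(140,343.5,30),(220,345.5,30),(240,345.5,30),(260,346.5,30)]
def res(p):
    r=[]
    for X,uv in K:r+=list(px(c,F(p,X))-uv)
    for row,col,ex in E:
        w=ray(c,[col,row],12)[:2]-p[:2];r.append((np.cos(p[2])*w[0]+np.sin(p[2])*w[1]-ex)*.7)
    t=px(c,F(p,(0,p[3],94)))-[319.8,133.5]
    return np.r_[r,t]
s=least_squares(res,[558,115,.03,65]);p=s.x;print(p,s.fun.round(2))
print("tab",px(c,F(p,(36,p[3]+42.5-8,45))),"hoodfront",px(c,F(p,(0,p[3]-42.5,64))))
print("follower top front",px(c,F(p,(0,-29,58))),"base ends",px(c,F(p,(0,-125,12))),px(c,F(p,(0,125,12))),px(c,F(p,(0,-120,24))),px(c,F(p,(0,-115,24))))
# head/pin refine & bar check
for X in [(44,20,34),(44,-20,34),(24,0,34),(64,0,34)]:print(px(c,F(p,X)))
mv(598.2,-226.6-40,260,1.125)
mv(598.2,-226.6,150,1.125)
E
```

```text
Traceback (most recent call last):
  File "h.py", line 37, in F
    x,y,a=p;return np.array([x+np.cos(a)*X[0]-np.sin(a)*X[1],y+np.sin(a)*X[0]+np.cos(a)*X[1],X[2]])
    ^^^^^
ValueError: too many values to unpack (expected 3)
```

```bash
sed -i 's/x,y,a=p;return np.array/x,y,a=p[:3];return np.array/' h.py
python3 - <<'E'
from h import *
from scipy.optimize import least_squares
c=dict(np.load("w1.npz"))
K=[((44,0,34),(357.2,188)),((0,-117.5,24),(325.4,273.9))]
E=[(140,298-.5,-30),(220,301.5,-30),(240,302.5,-30),(260,303.5,-30),(140,343.5,30),(220,345.5,30),(240,345.5,30),(260,346.5,30)]
def res(p):
    r=[]
    for X,uv in K:r+=list(px(c,F(p,X))-uv)
    for row,col,ex in E:
        w=ray(c,[col,row],12)[:2]-p[:2];r.append((np.cos(p[2])*w[0]+np.sin(p[2])*w[1]-ex)*.7)
    t=px(c,F(p,(0,p[3],94)))-[319.8,133.5]
    return np.r_[r,t]
s=least_squares(res,[558,115,.03,65]);p=s.x;print(p,s.fun.round(2))
print("tab",px(c,F(p,(36,p[3]+42.5-8,45))),"hoodfront",px(c,F(p,(0,p[3]-42.5,64))))
print("follower top front",px(c,F(p,(0,-29,58))),"base ends",px(c,F(p,(0,-125,12))),px(c,F(p,(0,125,12))),px(c,F(p,(0,-120,24))),px(c,F(p,(0,-115,24))))
for X in [(44,20,34),(44,-20,34),(24,0,34),(64,0,34)]:print(px(c,F(p,X)))
mv(598.2,-226.6,200,1.125)
E
```

```text
[5.57302862e+02 1.10695279e+02 3.33892407e-02 6.80669232e+01] [-0.02  0.28 -0.07 -0.32  0.46  0.23  0.17  0.11 -0.62 -0.19 -0.56  0.05
 -0.19  0.01]
tab [350.21329622 101.04984859] hoodfront [321.29822449 171.4614481 ]
follower top front [322.98111552 216.22109644] base ends [325.4758909  275.35799883] [318.59768561  84.83169596] [325.38976667 275.27274379] [325.26705833 271.88008644]
[357.02581135 172.22078975]
[357.32939407 203.95045178]
[341.27519115 188.83170288]
[373.09857557 187.72224989]
move [-325.5   38.9  130.3] turn 25.4
```

>>> arm_command([
  [1,-325.5,39,130,25.4],
  [1,-325.5,39,130,25.4],
  [1,-325.5,39,130,25.4],
  [1,-325.5,39,130,25.4],
  [1,-325.5,39,130,25.4],
  [1,-325.5,39,130,25.4],
  [1,-325.5,39,130,25.4],
  [1,-325.5,39,130,25.4],
  [1,-325.5,39,130,25.4],
])

```text
clock: 4.58
eef_pos: [599.2, -224.6, 200.9]
eef_rot: [3.14, -0.0, 1.128]
wrist_force: [-0.7, 0.9, 0.9]
finger_gap: 94.2
finger_force: 0.0
```

```bash
python3 - <<'E'
from h import *
c=imaging.camera("wrist");save(c,"w2.png")
for t in ("bar","stub"):
  for r in trace(c,t):
    print(t,np.round(r["rect"]),round(r["p"],2),r["region"].sum())
    if t=="bar" and r["region"].sum()>3000: print(fitbox([(c,r["region"])],[598.2,-226.6,-.446],110,20,44))
print(px(c,[598,-226.6,44]));s=monitor.read_state();print(s["eef_pos"],s["eef_rot"])
E
```

```text
bar [322. 223.  26. 122.] 0.95 2714
bar [518. 291. 109. 122.] 0.84 6840
(array([ 5.982e+02, -2.266e+02, -4.460e-01]), np.float64(0.0))
bar [130. 184.  94.  33.] 0.79 1978
stub [198. 273.  43.  57.] 0.94 1544
[324.19489196 228.20095603]
[ 599.13481006 -224.84959979  200.53580216] [ 3.14081749e+00 -5.18448649e-05  1.12810342e+00]
```

View pics/w2.png

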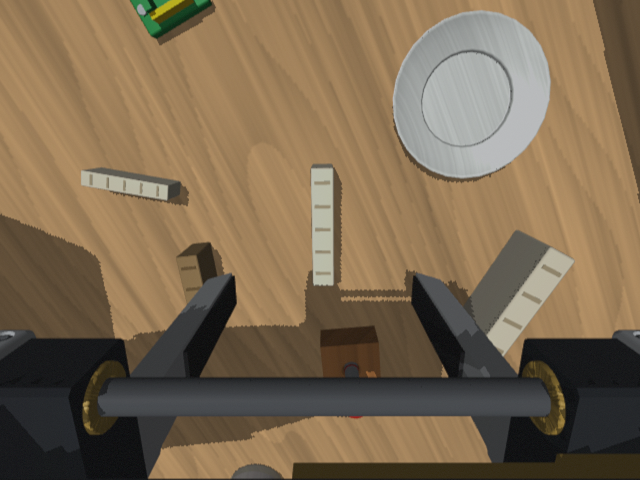

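```bash
python3 - <<'E'
from h import *
c=imaging.camera("wrist")
r=[r for r in trace(c,"bar") if abs(r["rect"][0]-322)<12][0]["region"]
p,i=fitbox([(c,r)],[598.2,-226.6,-.446],110,20,44);print(p,i)
hsv=cv2.cvtColor(c["img"],cv2.COLOR_RGB2HSV);m=(hsv[...,1]<85)&(hsv[...,2]>90);m[:, :300]=0;m[:,350:]=0;m[:155]=0;m[295:]=0
print(m.sum(),r.sum());p2,i=fitbox([(c,m)],[598.2,-226.6,-.446],110,20,44);print(p2,i)
mv(p[0],p[1],60,p[2]+np.pi/2);mv(p[0],p[1],33,p[2]+np.pi/2)
E
```

```text
[ 5.96254913e+02 -2.26405265e+02 -4.35057877e-01] 0.9628836545324768
2741 2698
[ 5.95648455e+02 -2.27589244e+02 -4.33572567e-01] 0.975436098255607
move [ -2.3  -2.  140.3] turn -0.5
move [ -2.3  -2.  167.3] turn -0.5
```

>>> arm_command([
  [1,-2.8,-1.8,60,-0.5],
  [1,-2.8,-1.8,110,-0.5],
  [1,-2.8,-1.8,140,-0.5],
  [1,-2.8,-1.8,158.5,-0.5],
  [1,-2.8,-1.8,158.5,-0.5],
  [0.2,-2.8,-1.8,158.5,-0.5],
  [0.1,-2.8,-1.8,158.5,-0.5],
  [0.1,-2.8,-1.8,158.5,-0.5],
  [0.1,-2.8,-1.8,158.5,-0.5],
  [0.1,-2.8,-1.8,158.5,-0.5],
  [0.1,-2.8,-1.8,158.5,-0.5],
], force=35)

```text
clock: 6.2
eef_pos: [596.1, -227.3, 41.4]
eef_rot: [-3.142, -0.0, 1.136]
wrist_force: [-0.1, 0.5, -0.0]
finger_gap: 37.6
finger_force: 0.0
```

>>> arm_command([
  [0.1,0,0,0,0],
  [0.1,0,0,0,0],
  [0.1,0,0,0,0],
  [0.1,0,0,0,0],
  [0.1,0,0,0,0],
])

```text
clock: 6.82
eef_pos: [596.1, -227.4, 41.4]
eef_rot: [3.142, -0.0, 1.136]
wrist_force: [0.3, -0.3, -0.7]
finger_gap: 19.3
finger_force: 35.0
```

```bash
python3 - <<'E'
from h import *
s=monitor.read_state();print(s["eef_pos"],s["finger_gap"],s["finger_force"])
p=[557.3,110.7,.0334]
a=p[2]+np.pi/2
mv(s["eef_pos"][0],s["eef_pos"][1],120,s["eef_rot"][2])
# bar centre target: far end (+y) at feeder y=-31 -> centre -86
t=F(p,(0,-105,0));print(t);mv(t[0],t[1],140,a)
E
```

```text
[ 596.13671715 -227.35108108   41.4396075 ] 19.27985831390231 34.97314631938934
move [  0.    0.  -78.6] turn -0.0
[560.80634799   5.75856146   0.        ]
move [ 196.5 -130.3  -98.6] turn -26.8
```

>>> arm_command([
  [0.1,0,0,-30,0],
  [0.1,0,0,-70,0],
  [0.1,50,-33,-98.5,-7],
  [0.1,100,-66,-98.5,-14],
  [0.1,150,-100,-98.5,-20],
  [0.1,180,-120,-98.5,-26.8],
  [0.1,196.5,-130.3,-98.5,-26.8],
  [0.1,196.5,-130.3,-98.5,-26.8],
  [0.1,196.5,-130.3,-98.5,-26.8],
])

```text
clock: 7.95
eef_pos: [561.0, 4.6, 139.8]
eef_rot: [-3.141, 0.0, 1.601]
wrist_force: [0.4, -0.4, -1.1]
finger_gap: 20.0
finger_force: 35.0
```

```bash
python3 - <<'E'
from h import *
c=imaging.camera("wrist");save(c,"w3.png");np.savez("w3.npz",img=c["img"],mtx=c["mtx"],view=c["view"])
s=monitor.read_state();print(s["eef_pos"],s["eef_rot"],s["finger_gap"],s["finger_force"],s["wrist_force"])
p=[557.3,110.7,.0334]
for X in [(44,0,34),(0,-117.5,24),(0,-29,58),(-10.5,-29,58),(10.5,-29,58),(-12,-60,30),(12,-60,30)]: print(X,px(c,F(p,X)))
E
```

```text
[560.95012087   4.53843335 139.81560236] [-3.14145409e+00  1.06831617e-04  1.60106431e+00] 19.266635537066374 34.97164785861969 [-0.85042455  0.05160384 -1.16984882]
(44, 0, 34) [388.27869819  94.22771761]
(0, -117.5, 24) [324.3543871  252.69532069]
(0, -29, 58) [324.05760227 138.96274563]
(-10.5, -29, 58) [307.73343827 139.01233165]
(10.5, -29, 58) [340.38545602 138.9131484 ]
(-12, -60, 30) [307.975541   181.64647016]
(12, -60, 30) [340.38264062 181.55759535]
```

View pics/w3.png

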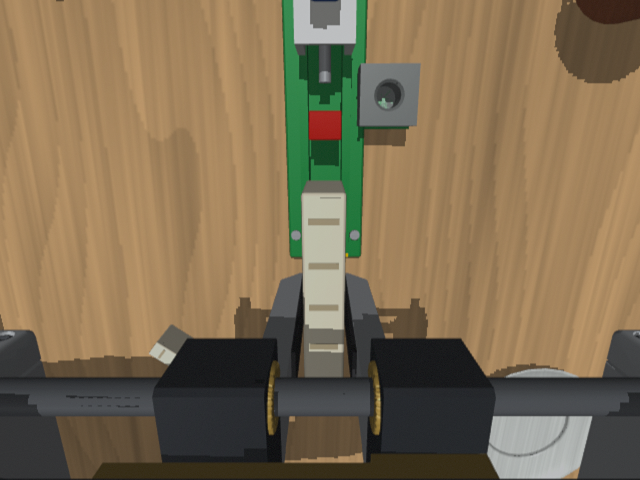

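Bar held straight, with its far top edge at about (324,193). The follower is at (325,125) and the hole at (389,95), close to the prediction of (388,94).

```bash
python3 - <<'E'
from h import *
c=dict(np.load("w3.npz"));hsv=cv2.cvtColor(c["img"],cv2.COLOR_RGB2HSV).astype(int);H,S,V=hsv[...,0],hsv[...,1],hsv[...,2]
red=((H<6)|(H>174))&(S>150)
for y in (115,122,130):
    r=np.flatnonzero(red[y,290:360])+290;print("red",y,r.min(),r.max(),F([0,0,0],ray(c,[(r.min()+r.max())/2,y],58)))
r=np.flatnonzero(red[:,325]);print("red rows",r[(r>90)&(r<170)].min(),r[(r>90)&(r<170)].max())
g=(H>45)&(H<80)&(S>100)
p=[557.3,110.7,.0334];yaw=1.601
for y in (150,170,190,210,230,245):
    b=np.flatnonzero((~g)[y,:]);q=np.flatnonzero(g[y,270:380])+270
    print("green",y,q.min(),q.max(),ray(c,[q.min()-.5,y],12)[:2],ray(c,[q.max()+.5,y],12)[:2])
m=(S<70)&(V>150)
for y in (200,210,230,250,280):
    q=np.flatnonzero(m[y,290:360])+290
    a,b=ray(c,[q.min()-.5,y],142.4),ray(c,[q.max()+.5,y],142.4);print("bar",y,q.min(),q.max(),a[:2],b[:2],(a+b)[:2]/2)
q=np.flatnonzero(m[150:300,324])+150;print("bar top row",q.min(),ray(c,[324,q.min()-.5],142.4))
E
```

```text
red 115 309 340 [558.09674866  96.34541712  58.        ]
red 122 309 340 [558.22833507  92.12699668  58.        ]
red 130 309 340 [558.38036513  87.25319015  58.        ]
red rows 111 139
green 150 287 362 [529.56935111  71.79022287] [588.16598935  73.57894759]
green 170 287 362 [529.60436882  56.5334339 ] [589.08145934  58.35460099]
green 190 288 361 [530.43527745  40.83539911] [589.2306192   42.64136106]
green 210 289 361 [531.29193117  24.65097229] [590.19095039  26.46597461]
green 230 289 360 [531.35571734   7.93184451] [590.36226893   9.75621168]
green 245 290 360 [532.23451257  -4.93133079] [591.11610585  -3.10617206]
bar 200 302 344 [549.1489623   57.05199324] [568.01817358  57.63251207] [558.58356794  57.34225266]
bar 210 302 344 [549.21024989  52.57763292] [568.22561645  53.16360081] [558.71793317  52.87061687]
bar 230 302 344 [549.33571906  43.41763309] [568.65029553  44.01480202] [558.99300729  43.71621755]
bar 250 303 344 [549.92165611  33.9788263 ] [569.0885543   34.57345776] [559.50510521  34.27614203]
bar 280 303 343 [550.13505222  19.21898364] [569.30539758  19.81688996] [559.7202249  19.5179368]
bar top row 193 [558.92142836  60.66455619 142.4       ]
```

>>> arm_command([
  [0.1,0,0.8,20,0],
  [0.1,0,0.8,40,-0.2],
  [0.1,0,0.8,52,-0.2],
  [0.1,0,0.8,60,-0.2],
  [0.1,0,0.8,66,-0.2],
  [0.1,0,0.8,71,-0.2],
  [0.1,0,0.8,71,-0.2],
  [0.1,0,0.8,71,-0.2],
])

```text
clock: 9.0
eef_pos: [561.7, 5.8, 69.3]
eef_rot: [3.141, 0.0, 1.607]
wrist_force: [0.3, 0.8, -0.8]
finger_gap: 20.1
finger_force: 35.0
```

>>> arm_command([
  [0.1,6,0,0,0],
  [0.1,12,0,0,0],
  [0.1,17,0,0,0],
  [0.1,21,0,0,0],
  [0.1,25,0,0,0],
  [0.1,29,0,0,0],
  [0.1,33,0,0,0],
  [0.1,37,0,0,0],
  [0.1,41,0,0,0],
  [0.1,45,0,0,0],
  [0.1,48,0,0,0],
  [0.1,48,0,0,0],
])

```text
clock: 10.5
eef_pos: [559.9, 53.9, 69.0]
eef_rot: [3.141, 0.0, 1.607]
wrist_force: [-0.1, -5.7, 0.8]
finger_gap: 19.8
finger_force: 35.0
```

```bash
python3 - <<'E'
from h import *
c=imaging.camera("wrist");hsv=cv2.cvtColor(c["img"],cv2.COLOR_RGB2HSV).astype(int);H,S,V=hsv[...,0],hsv[...,1],hsv[...,2]
save(c,"w4.png")
d=imaging.camera("side");save(d,"d4.png",(240,220,400,340),4)
s=monitor.read_state();print(s["eef_pos"],s["eef_rot"],s["finger_gap"],s["wrist_force"])
m=(S<70)&(V>130)
red=((H<6)|(H>174))&(S>150)
for x in (315,322,329):
    r=np.flatnonzero(red[:,x]);print(x,r.min() if len(r) else None,r.max() if len(r) else None, ray(c,[x,r.max()+.5],58) if len(r) else "")
E
```

```text
[559.8588007   53.7418391   69.01933122] [3.14143904e+00 3.09035344e-04 1.60715134e+00] 19.532499793715452 [-0.6105278  -5.82270719  0.72783233]
315 147 187 [553.21151807 109.920803    58.        ]
322 148 187 [556.51485053 110.042573    58.        ]
329 148 187 [559.81799303 110.164336    58.        ]
```

View pics/w4.png

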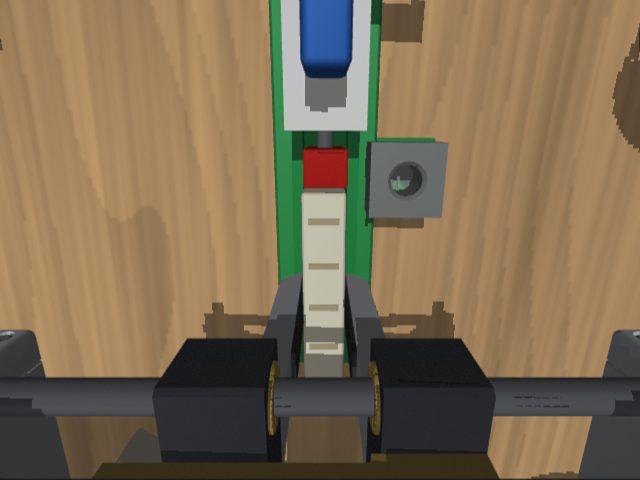

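The bar is pressed on the follower with 5.8 N, so the follower has travelled about 28 mm and the bar's nose end clears the lip by about 4 mm. Lowering.

>>> arm_command([
  [0.1,0,0,3,0],
  [0.1,0,0,6,0],
  [0.1,0,0,9,0],
  [0.1,0,0,12,0],
  [0.1,0,0,14,0],
  [0.1,0,0,15.3,0],
  [0.1,0,0,15.3,0],
])

```text
clock: 11.48
eef_pos: [560.0, 53.7, 53.8]
eef_rot: [3.141, 0.0, 1.607]
wrist_force: [-0.1, -6.2, 0.5]
finger_gap: 19.7
finger_force: 35.0
```

>>> arm_command([
  [0.1,-1.5,0,0,0],
  [0.1,-3,0,0.4,0],
  [0.1,-3,0,0.4,0],
  [0.5,-3,0,0.4,0],
  [0.5,-3,0,0.4,0],
  [0.5,-3,0,0.4,0],
  [0.5,-3,0,0.4,0],
])

```text
clock: 12.35
eef_pos: [559.9, 50.9, 53.2]
eef_rot: [-3.142, -0.0, 1.607]
wrist_force: [0.4, 0.9, -0.1]
finger_gap: 46.5
finger_force: 0.0
```

```bash
python3 - <<'E'
from h import *
p=[557.5,110.7,.0334];s=monitor.read_state();print(s["finger_gap"],s["wrist_force"])
x,y,_=s["eef_pos"];mv(x,y,175,p[2]+np.pi/2)
t=F(p,(0,68.1,0));mv(t[0],t[1],175,p[2]+np.pi/2);mv(t[0],t[1],88,p[2]+np.pi/2)
E
```

```text
46.52191787983859 [ 0.42645051  0.86135378 -0.13212868]
move [   0.     0.  -121.8] turn 0.2
move [ 127.9    0.  -121.8] turn 0.2
move [127.9   0.  -34.8] turn 0.2
```

>>> arm_command([
  [0.5,0,0,-40,0],
  [0.5,0,0,-80,0],
  [0.5,-40,0,-120,0],
  [0.5,-60,0,-130,0.2],
  [0.5,-60,0,-130,0.2],
  [0.5,-60,0,-130,0.2],
])

```text
clock: 13.1
eef_pos: [561.6, -8.6, 181.7]
eef_rot: [-3.139, -0.0, 1.604]
wrist_force: [-0.1, 0.8, -0.4]
finger_gap: 46.8
finger_force: 0.0
```

```bash
python3 - <<'E'
from h import *
c=imaging.camera("wrist");save(c,"w5.png",(220,0,460,320),1.8)
p=[557.5,110.7,.0334]
for n,X in [("lip in",(0,-115,24)),("bar nose top",(0,-115,56)),("bar end top",(0,-5,56)),("bar end top if 28",(0,-5,72)),("bar nose top 28",(0,-115,72)),("w",(10,-60,56)),("w",(-10,-60,56))]: print(n,px(c,F(p,X)))
hsv=cv2.cvtColor(c["img"],cv2.COLOR_RGB2HSV).astype(int);H,S,V=hsv[...,0],hsv[...,1],hsv[...,2]
col=round(px(c,F(p,(3,-60,56)))[0]);print(col,[(y,c["img"][y,col].tolist()) for y in range(100,300,3)][::1])
t=F(p,(0,68.1,0));mv(t[0],t[1],150,p[2]+np.pi/2)
E
```

```text
lip in [324.72905023 221.37249157]
bar nose top [324.70007362 230.61765004]
bar end top [324.7817223  85.2582142]
bar end top if 28 [324.76781932  82.38041449]
bar nose top 28 [324.68320884 235.99845697]
w [337.68346451 161.86169541]
w [311.79749616 161.86310022]
329 [(100, [193, 195, 191]), (103, [178, 171, 154]), (106, [169, 159, 134]), (109, [193, 195, 191]), (112, [194, 196, 190]), (115, [193, 196, 190]), (118, [194, 195, 189]), (121, [194, 196, 189]), (124, [194, 196, 188]), (127, [194, 196, 189]), (130, [194, 196, 188]), (133, [167, 158, 134]), (136, [172, 166, 145]), (139, [194, 196, 187]), (142, [193, 195, 185]), (145, [193, 195, 185]), (148, [194, 196, 184]), (151, [193, 195, 184]), (154, [193, 195, 182]), (157, [194, 196, 184]), (160, [189, 189, 174]), (163, [157, 146, 118]), (166, [194, 196, 181]), (169, [194, 196, 182]), (172, [195, 196, 181]), (175, [193, 196, 180]), (178, [193, 196, 180]), (181, [193, 195, 180]), (184, [193, 195, 178]), (187, [194, 195, 178]), (190, [155, 143, 116]), (193, [194, 196, 178]), (196, [194, 196, 177]), (199, [194, 196, 177]), (202, [194, 195, 175]), (205, [194, 195, 175]), (208, [194, 196, 175]), (211, [193, 194, 174]), (214, [165, 160, 140]), (217, [159, 150, 126]), (220, [194, 194, 174]), (223, [194, 193, 172]), (226, [195, 193, 173]), (229, [194, 192, 172]), (232, [96, 79, 57]), (235, [96, 78, 55]), (238, [96, 78, 58]), (241, [144, 116, 82]), (244, [168, 135, 95]), (247, [167, 134, 94]), (250, [167, 135, 95]), (253, [168, 135, 96]), (256, [168, 135, 94]), (259, [167, 134, 94]), (262, [167, 135, 95]), (265, [167, 135, 93]), (268, [166, 134, 95]), (271, [167, 135, 96]), (274, [168, 135, 97]), (277, [167, 134, 95]), (280, [165, 133, 93]), (283, [166, 133, 94]), (286, [167, 134, 95]), (289, [165, 133, 94]), (292, [165, 133, 93]), (295, [165, 132, 94]), (298, [165, 132, 95])]
move [ 1.873e+02 -1.000e-01  3.180e+01] turn -0.0
```

View pics/w5.png

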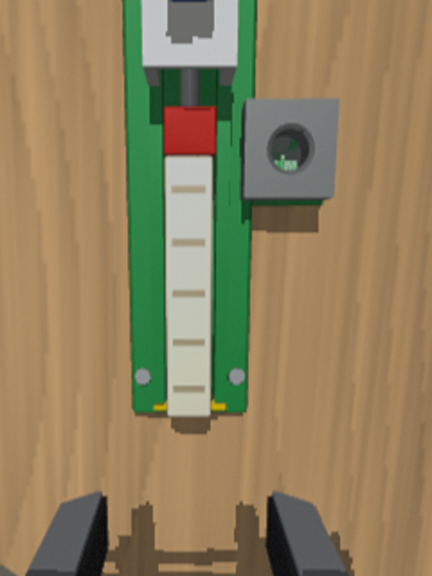

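The bar's nose end is at row ~230 against the predicted 230.6 for a seated bar, and the yellow lip shows on both sides. It is seated, so on to the hood.

>>> arm_command([
  [0.5,50,0,0,0],
  [0.5,110,0,20,0],
  [0.5,165,0,31,0],
  [0.5,187.3,0,40,0],
  [0.5,187.3,0,65,0],
  [0.5,187.3,0,85,0],
  [0.5,187.3,0,95.5,0],
  [0.5,187.3,0,95.5,0],
  [0.5,187.3,0,95.5,0],
  [0.15,187.3,0,95.5,0],
  [0.15,187.3,0,95.5,0],
  [0.1,187.3,0,95.5,0],
  [0.1,187.3,0,95.5,0],
  [0.1,187.3,0,95.5,0],
  [0.1,187.3,0,95.5,0],
], force=20)

```text
clock: 15.02
eef_pos: [556.1, 178.0, 87.9]
eef_rot: [3.141, -0.0, 1.604]
wrist_force: [1.4, -0.6, 1.4]
finger_gap: 18.1
finger_force: 20.0
```

```bash
python3 - <<'E'
from h import *
s=monitor.read_state();print(s["finger_gap"],s["finger_force"],s["wrist_force"],s["eef_pos"])
p=[557.5,110.7,.0334];t=F(p,(0,-52.5,0));mv(t[0],t[1],s["eef_pos"][2],p[2]+np.pi/2);t=F(p,(0,68.1,0));print(t)
E
```

```text
18.058384866911446 20.000014901161194 [ 1.44166837 -0.55749336  1.35021655] [556.12993515 177.99527677  87.92436901]
move [-119.8   -0.8    0. ] turn -0.0
[555.22588287 178.76201871   0.        ]
```

>>> arm_command([
  [0.1,-5,0,0,0],
  [0.1,-14,0,0,0],
  [0.1,-25,0,0,0],
  [0.1,-37,0,0,0],
  [0.1,-49,0,0,0],
  [0.1,-61,0,0,0],
  [0.1,-73,0,0,0],
  [0.1,-85,0,0,0],
  [0.1,-97,0,0,0],
  [0.1,-107,0,0,0],
  [0.1,-113,0,0,0],
  [0.1,-117,0,0,0],
  [0.1,-119,0,0,0],
  [0.1,-119,0,0,0],
])

```text
clock: 16.77
eef_pos: [560.2, 58.2, 87.9]
eef_rot: [3.141, 0.0, 1.603]
wrist_force: [6.2, -0.5, 2.0]
finger_gap: 17.7
finger_force: 20.0
```

>>> arm_command([
  [0.1,-0.5,0.5,0,0],
  [0.1,-1.2,0.5,0,0],
  [0.1,-2,0.5,0,0],
  [0.1,-2.5,0.5,0,0],
  [0.1,-2.5,0.5,0,0],
])

```text
clock: 17.4
eef_pos: [560.3, 57.1, 87.9]
eef_rot: [-3.141, -0.001, 1.604]
wrist_force: [1.6, 6.6, 4.7]
finger_gap: 17.7
finger_force: 20.0
```

>>> arm_command([
  [0.1,-1,0,0,0],
  [0.1,-1.5,0,0,0],
  [0.1,-1.5,0,0,0],
])

```text
clock: 17.77
eef_pos: [560.3, 56.9, 87.9]
eef_rot: [3.142, -0.003, 1.604]
wrist_force: [1.8, 16.0, 5.5]
finger_gap: 17.7
finger_force: 20.0
```

The hood is on its stop: 16 N and about 121 mm of travel. Relaxing, releasing and going up.

>>> arm_command([
  [0.1,1.2,0,0,0],
  [0.1,1.2,0,0,0],
  [0.5,1.2,0,0,0],
  [0.5,1.2,0,0,0],
  [0.5,1.2,0,0,0],
  [0.5,1.2,0,0,0],
  [0.5,1.2,0,-40,0],
  [0.5,1.2,0,-85,0],
  [0.5,-40,0,-112,0],
  [0.5,-90,0,-112,0],
  [0.5,-90,0,-112,0],
  [0.5,-90,0,-112,0],
])

```text
clock: 19.27
eef_pos: [563.3, -34.5, 199.5]
eef_rot: [-3.141, -0.0, 1.603]
wrist_force: [0.7, 0.8, -0.3]
finger_gap: 47.2
finger_force: 0.0
```

```bash
python3 - <<'E'
from h import *
c=imaging.camera("wrist");save(c,"w6.png",(220,0,460,320),1.8)
d=np.savez("w6.npz",img=c["img"],mtx=c["mtx"],view=c["view"])
p=[557.5,110.7,.0334]
for n,X in [("hood front top",(0,-95,64)),("hood rear",(0,-10,64)),("hole",(44,0,34)),("tab tip corner",(54,-10,45)),("bar nose top",(0,-115,56)),("fin",(0,-52.5,94))]: print(n,px(c,F(p,X)))
s=monitor.read_state();print(s["eef_pos"])
# pin approach with yaw options
mv(561,-378,200,1.0)
E
```

```text
hood front top [323.32640099 172.21584088]
hood rear [323.21809427  56.30261314]
hole [377.4978761   50.09854524]
tab tip corner [391.59599585  61.02113122]
bar nose top [323.37363715 195.21644533]
fin [323.1557672  114.91724361]
[563.33547719 -34.14315885 199.52852668]
move [-343.6  -13.8   -0.5] turn 34.6
```

View pics/w6.png

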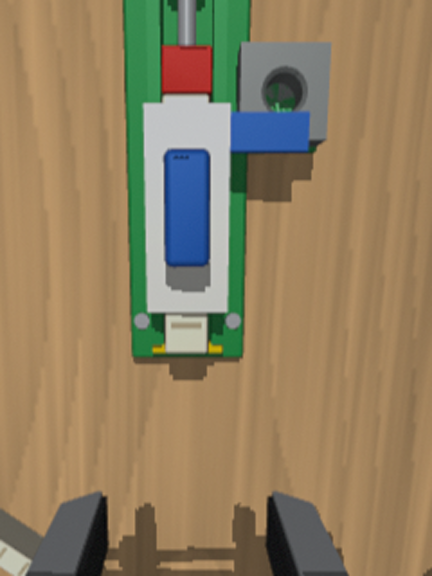

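The picture shows the hood front at row 173 and rear at row 57, as predicted for shut, with the lock hole clear at (377,50). Next is the pin.

>>> arm_command([
  [0.5,-343.5,-14,0,34.6],
  [0.5,-343.5,-14,0,34.6],
  [0.5,-343.5,-14,0,34.6],
  [0.5,-343.5,-14,0,34.6],
  [0.5,-343.5,-14,0,34.6],
  [0.5,-343.5,-14,0,34.6],
  [0.5,-343.5,-14,0,34.6],
  [0.5,-343.5,-14,0,34.6],
  [0.5,-343.5,-14,0,34.6],
  [0.5,-343.5,-14,0,34.6],
])

```text
clock: 20.58
eef_pos: [561.1, -377.7, 200.1]
eef_rot: [3.141, -0.0, 1.001]
wrist_force: [-0.4, -0.6, 0.0]
finger_gap: 47.0
finger_force: 0.0
```

```bash
cat > red.py <<'E'
from h import *
def red(c,lo=100):
    hsv=cv2.cvtColor(c["img"],cv2.COLOR_RGB2HSV).astype(int);H,S,V=hsv[...,0],hsv[...,1],hsv[...,2]
    m=((H<7)|(H>174))&(S>150)&(V>50)
    return m
E
python3 - <<'E'
from red import *
c=imaging.camera("wrist")
s=monitor.read_state();print(s["eef_pos"],s["eef_rot"])
m=red(c);n,l,st,ce=cv2.connectedComponentsWithStats(m.astype(np.uint8))
for i in range(1,n):
    if st[i,4]>30:print(st[i],ce[i])
for t in ("pin","stand"):
  for r in find_in(c,t)[:2]:print(t,np.round(r["rect"]),round(r["p"],2))
save(c,"w7.png",(200,100,440,340),2.2)
print(px(c,[561,-378,90]),px(c,[561,-378,60]))
E
```

```text
[ 561.00508212 -377.92709615  200.03634955] [ 3.14128404e+00 -9.74239175e-06  1.00063515e+00]
[308 223  27  34 757] [321.20475561 239.84015852]
pin [323. 238.  27.  36.] 0.61
stand [322. 224.  73.  81.] 0.73
[324.86210119 240.8457164 ] [324.75499083 230.75066812]
```

View pics/w7.png

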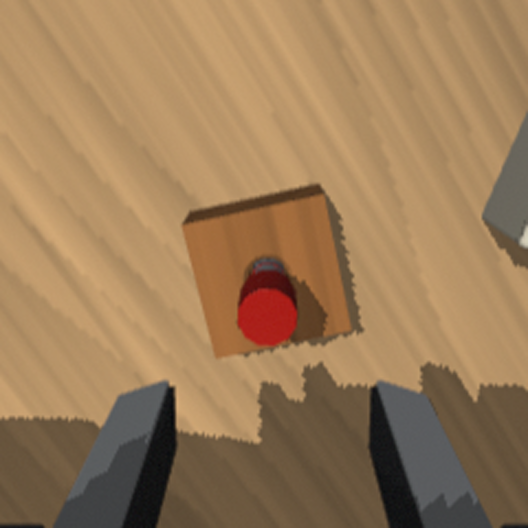

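```bash
python3 - <<'E'
from red import *
c=imaging.camera("wrist")
w=ray(c,[321.8,241.8],90);print(w,ray(c,[308-.5,241.8],90)-ray(c,[334.5,241.8],90))
mv(w[0],w[1],84,1.0)
E
```

```text
[ 558.34480727 -377.90232478   90.        ] [-17.64510031  11.31798706   0.        ]
move [ -0.9  -2.4 115.9] turn -0.0
```

>>> arm_command([
  [0.5,-0.9,-2.4,40,0],
  [0.5,-0.9,-2.4,75,0],
  [0.5,-0.9,-2.4,100,0],
  [0.5,-0.9,-2.4,115.5,0],
  [0.5,-0.9,-2.4,115.5,0],
  [0.5,-0.9,-2.4,115.5,0],
  [0.2,-0.9,-2.4,115.5,0],
  [0.1,-0.9,-2.4,115.5,0],
  [0.1,-0.9,-2.4,115.5,0],
  [0.1,-0.9,-2.4,115.5,0],
  [0.1,-0.9,-2.4,115.5,0],
  [0.1,-0.9,-2.4,115.5,0],
], force=20)

```text
clock: 22.28
eef_pos: [558.3, -378.2, 84.5]
eef_rot: [3.141, 0.0, 1.0]
wrist_force: [-0.4, -0.5, 3.2]
finger_gap: 21.4
finger_force: 20.0
```

```bash
python3 - <<'E'
from h import *
s=monitor.read_state();print(s["finger_gap"],s["finger_force"],s["wrist_force"],s["eef_pos"],s["eef_rot"])
p=[557.4,110.7,.0334];t=F(p,(44,0,0));print(t);mv(t[0],t[1],145,np.pi/2)
E
```

```text
21.417585694146165 20.00053882598877 [-0.40516377 -0.47194516  3.15764781] [ 558.29092803 -378.20536293   84.50678485] [3.14116796e+00 5.44401436e-05 9.99700383e-01]
[601.37545996 112.16932678   0.        ]
move [ 435.8 -228.8  -60.5] turn -32.7
```

>>> arm_command([
  [0.1,0,0,-10,0],
  [0.1,0,0,-30,0],
  [0.1,0,0,-60,0],
  [0.1,40,-20,-85,-3],
  [0.1,90,-45,-85,-8],
  [0.1,435.8,-228.8,-85,-32.7],
  [0.1,435.8,-228.8,-85,-32.7],
  [0.1,435.8,-228.8,-85,-32.7],
  [0.1,435.8,-228.8,-85,-32.7],
  [0.1,435.8,-228.8,-85,-32.7],
  [0.1,435.8,-228.8,-85,-32.7],
  [0.1,435.8,-228.8,-85,-32.7],
  [0.1,435.8,-228.8,-60,-32.7],
  [0.1,435.8,-228.8,-50,-32.7],
  [0.1,435.8,-228.8,-50,-32.7],
  [0.1,435.8,-228.8,-50,-32.7],
])

```text
clock: 24.28
eef_pos: [601.7, 111.7, 135.3]
eef_rot: [3.14, -0.0, 1.57]
wrist_force: [0.6, 0.3, -1.0]
finger_gap: 21.6
finger_force: 20.0
```

```bash
python3 - <<'E'
from red import *
c=imaging.camera("wrist");np.savez("w8.npz",img=c["img"],mtx=c["mtx"],view=c["view"])
s=monitor.read_state();print(s["finger_gap"],s["eef_pos"],s["eef_rot"])
e=s["eef_pos"];p=[557.4,110.7,.0334]
print("tip",px(c,[e[0],e[1],e[2]-74.5]),"ring",px(c,[e[0],e[1],e[2]-50.5]),"hole",px(c,F(p,(44,0,34))))
save(c,"w8.png",(230,60,430,300),2.4)
E
```

```text
21.71579475783211 [601.70952958 111.82193226 135.28883874] [ 3.14023601e+00 -1.43467246e-04  1.56983669e+00]
tip [324.39850467 256.0177965 ] ring [324.47394428 268.6964353 ] hole [323.88536297 243.94340757]
```

View pics/w8.png

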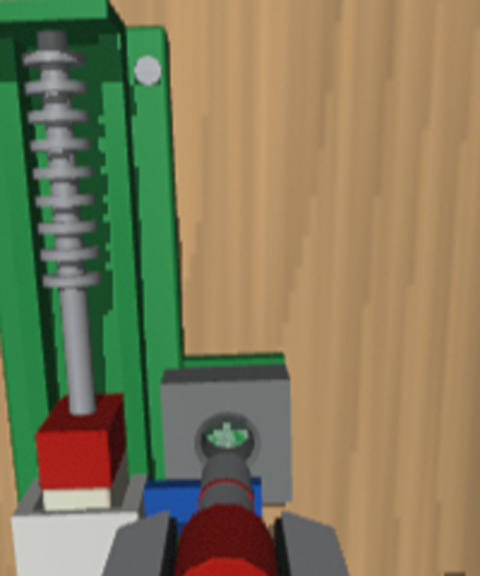

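```bash
python3 - <<'E'
from red import *
c=dict(np.load("w8.npz"));e=np.array([601.7,111.8,135.3])
for dz in (74.5,50.5,24.5): print(dz,px(c,e+[0,7,-dz]),px(c,e+[7,0,-dz]),px(c,e+[-7,0,-dz]))
print("head front bottom",px(c,e+[0,11,-24.5]))
print([(y,c["img"][y,324].tolist()) for y in range(228,300,1)])
for y in (254,258,262): print(y,[(x,c["img"][y,x].tolist()) for x in range(306,344,1)])
E
```

```text
74.5 [324.38133993 246.26893808] [334.64267251 256.04541068] [314.12685933 256.06174083]
50.5 [324.45566384 258.05194634] [335.76588285 268.72738672] [313.15176259 268.74488428]
24.5 [324.55566393 273.9055494 ] [337.27428374 285.75848334] [311.84228025 285.77740187]
head front bottom [324.55430932 267.02257205]
[(228, [113, 118, 117]), (229, [114, 119, 118]), (230, [113, 117, 116]), (231, [100, 105, 104]), (232, [82, 86, 84]), (233, [68, 75, 71]), (234, [63, 70, 66]), (235, [69, 75, 72]), (236, [106, 131, 115]), (237, [124, 158, 136]), (238, [123, 152, 134]), (239, [122, 147, 131]), (240, [123, 159, 136]), (241, [125, 166, 139]), (242, [123, 156, 133]), (243, [120, 145, 129]), (244, [124, 161, 136]), (245, [125, 168, 138]), (246, [97, 126, 106]), (247, [64, 70, 67]), (248, [67, 68, 68]), (249, [76, 77, 79]), (250, [78, 79, 82]), (251, [79, 80, 82]), (252, [80, 81, 83]), (253, [81, 81, 83]), (254, [77, 79, 81]), (255, [79, 79, 82]), (256, [80, 82, 84]), (257, [79, 80, 82]), (258, [81, 74, 75]), (259, [87, 49, 49]), (260, [109, 46, 44]), (261, [101, 72, 72]), (262, [81, 81, 83]), (263,
[... 2618 characters left out ...]
), (312, [21, 51, 101]), (313, [35, 56, 93]), (314, [67, 69, 72]), (315, [77, 57, 56]), (316, [105, 42, 41]), (317, [108, 47, 45]), (318, [103, 64, 65]), (319, [101, 73, 73]), (320, [83, 82, 82]), (321, [80, 81, 83]), (322, [80, 81, 83]), (323, [81, 82, 82]), (324, [81, 81, 83]), (325, [82, 82, 83]), (326, [80, 81, 82]), (327, [80, 79, 80]), (328, [87, 74, 74]), (329, [99, 64, 64]), (330, [111, 45, 45]), (331, [105, 39, 38]), (332, [78, 55, 54]), (333, [62, 63, 63]), (334, [48, 55, 73]), (335, [24, 65, 130]), (336, [23, 68, 137]), (337, [22, 68, 140]), (338, [44, 74, 139]), (339, [111, 115, 117]), (340, [114, 117, 115]), (341, [112, 117, 115]), (342, [112, 117, 115]), (343, [112, 116, 115])]
```

>>> arm_command([
  [0.1,1.6,0.1,0,0],
  [0.1,1.6,0.1,10,0],
  [0.1,1.6,0.1,19,0],
  [0.1,1.6,0.1,24,0],
  [0.1,1.6,0.1,28,0],
  [0.1,1.6,0.1,31,0],
  [0.1,1.6,0.1,34,0],
  [0.1,1.6,0.1,34,0],
])

```text
clock: 25.32
eef_pos: [601.3, 113.8, 100.1]
eef_rot: [-3.141, 0.0, 1.57]
wrist_force: [1.3, -1.6, -1.4]
finger_gap: 21.4
finger_force: 20.0
```

Tip is about 8 mm in the hole with no load. Continuing down.

>>> arm_command([
  [0.1,0,0,4,0],
  [0.1,0,0,8,0],
  [0.1,0,0,11,0],
  [0.1,0,0,13,0],
  [0.1,0,0,15,0],
  [0.1,0,0,16,0],
  [0.1,0,0,16,0],
])

```text
clock: 26.2
eef_pos: [601.5, 113.8, 84.5]
eef_rot: [3.141, 0.0, 1.57]
wrist_force: [-0.5, -1.9, 2.5]
finger_gap: 21.2
finger_force: 20.0
```

>>> arm_command([
  [0.1,0,0,0.6,0],
  [0.1,0,0,1,0],
  [0.1,0,0,1,0],
])

```text
clock: 26.58
eef_pos: [601.7, 113.9, 84.4]
eef_rot: [3.14, -0.0, 1.57]
wrist_force: [-2.5, -2.3, 11.4]
finger_gap: 21.9
finger_force: 20.0
```

It has bottomed: z 84.4 against 84.5 in the stand, 11 N. Releasing and retreating upward.

>>> arm_command([
  [0.1,0,0,0,0],
  [0.4,0,0,0,0],
  [0.4,0,0,0,0],
  [0.4,0,0,0,0],
  [0.4,0,0,0,0],
  [0.4,0,0,-20,0],
  [0.4,0,0,-60,0],
  [0.4,0,0,-110,0],
  [0.4,-30,0,-150,0],
  [0.4,-80,0,-160,0],
  [0.4,-100,0,-160,0],
  [0.4,-100,0,-160,0],
  [0.4,-100,0,-160,0],
])

```text
clock: 28.2
eef_pos: [601.2, 15.0, 242.5]
eef_rot: [-3.14, -0.0, 1.571]
wrist_force: [0.0, 0.7, 0.5]
finger_gap: 37.5
finger_force: 0.0
```

```bash
python3 - <<'E'
from red import *
c=imaging.camera("wrist");s=monitor.read_state();print(s["eef_pos"],s["finger_gap"],s["clock"],s["wrist_force"])
p=[557.4,110.7,.0334];H=F(p,(44,0,0))
print("pred head top",px(c,[H[0],H[1],90]),"bottom",px(c,[H[0],H[1],60]),"if 20 higher",px(c,[H[0],H[1],110]))
m=red(c);n,l,st,ce=cv2.connectedComponentsWithStats(m.astype(np.uint8))
for i in range(1,n):
    if st[i,4]>60:print("red",st[i],ce[i])
for n,X in [("hood front",(0,-95,64)),("hood rear",(0,-10,64)),("bar nose",(0,-115,56)),("foll",(0,-5,58)),("fin",(0,-52.5,94))]:print(n,px(c,F(p,X)))
x=round(px(c,F(p,(13,-60,64)))[0]);im=c["img"]
w=(im.min(2)>130);print("white rows",x,np.flatnonzero(w[:,x])[[0,-1]])
x=round(px(c,F(p,(0,-100,56)))[0]);print("bar col",x,np.flatnonzero(w[:,x])[-1])
hsv=cv2.cvtColor(im,cv2.COLOR_RGB2HSV).astype(int);b=(hsv[...,0]>100)&(hsv[...,0]<125)&(hsv[...,1]>120)
n,l,st,ce=cv2.connectedComponentsWithStats(b.astype(np.uint8));print([(q[:5].tolist(),e.round(1).tolist()) for q,e in zip(st[1:],ce[1:]) if q[4]>100])
for n in ("scene","side"):
    d=imaging.camera(n);print(n,"pin",[(np.round(r["rect"]).tolist(),round(r["p"],2)) for r in find_in(d,"pin")[:2]],px(d,[H[0],H[1],75]))
    k=red(d);q=px(d,[H[0],H[1],75]);yy,xx=np.mgrid[:480,:640];k&=(abs(xx-q[0])<10)&(abs(yy-q[1])<14);print(xx[k].mean(),yy[k].mean(),yy[k].min(),yy[k].max(),px(d,[H[0],H[1],90]),px(d,[H[0],H[1],60]))
E
```

```text
[601.23916393  15.07964536 242.61096252] 37.60976252945642 28.25 [-0.06532083 -0.81125727 -0.17082374]
pred head top [325.02324432 111.89960965] bottom [324.98436554 113.69079833] if 20 higher [325.05365263 110.49866552]
red [312  98  25  28 549] [324.19307832 111.09107468]
red [265 101  27  22 486] [277.00205761 111.60288066]
hood front [282.16605316 219.76887284]
hood rear [276.04501041 127.00497044]
bar nose [284.36197682 237.51740818]
foll [276.51397783 121.32142097]
fin [274.96290385 179.02068663]
white rows 294 [127 220]
bar col 283 237
[([298, 126, 39, 20, 650], [317.1, 135.3]), ([265, 153, 24, 52, 1127], [276.8, 178.0])]
scene pin [([405.0, 208.0, 47.0, 21.0], 0.59), ([374.0, 264.0, 14.0, 21.0], 0.58)] [372.00044069 260.037884  ]
371.97297297297297 254.9189189189189 250 259 [372.57341598 255.66947894] [371.43656932 264.33688019]
side pin [([291.0, 277.0, 14.0, 26.0], 0.62)] [291.38642729 272.0046269 ]
291.04411764705884 271.33088235294116 264 279 [290.94463038 266.25252641] [291.82146321 277.66870077]
```

```bash
python3 -c "
from cell import job
print(job.sign_off())"
```

```text
the job is handed in; nothing more can be done
None
```

The job is handed in at about 28 s on the robot clock: the full-length bar is seated behind the lip, the hood is shut against its stop and the pin is bottomed in the lock socket. I viewed 12 pictures, two over the limit of 10.

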